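# Reset the tripped kettle socket under its cover

### The job

The kettle's socket has tripped. Lift the loose white cover off the two pins of the sloping socket box and lay it flat, handle up, on the wooden board; then pull the red knob that was under it right out to its stop, keep it there a moment and let it spring back. Put the cover back fully home on both pins, and only then flip the white toggle switch all the way on, up the slope, all without dropping the cover or pushing aside the other things on the counter.

Things in the scene. Friction and masses are not known exactly. Their poses are not given: they have to be found in the camera images.
- panel: Face of the fixed dark socket box, turned away from the robot, sloping 25 deg. Origin: centre of the rim under the cover, 66 mm above the counter. z: out of the face (up and away from the robot); x: up the slope, towards the robot; y: level, to the robot's right. Rim 120 (x) by 156 (y) mm; recess in it 100 by 104 mm, 26 mm deep. Ledge, 14 mm lower, from y = -78 to -138 mm
- pin_a (a point): Foot, on the rim, of the brass pin at panel x = 0, y = +64 mm. It stands along panel z: 8 mm diameter, 13 mm high, its upper 6 mm tapering to 3 mm
- pin_b (a point): The same for the like pin at panel x = 0, y = -64 mm
- cover: Loose white cover plate 120 (x) by 156 (y) by 5 mm, about 0.16 kg, same either way round. Origin: centre of the underside; z out of its top. Through holes of 11 mm at x = 0, y = +64 and -64 mm. On top a blue rib handle, 14 mm thick (x), 60 mm long (y), its top 37 mm above the underside. Starts on the pins, its frame on the panel's within 2 mm, underside on the rim; so again when seated
- board: Wooden board 160 (x) by 200 (y) by 18 mm, lying fixed on the counter left or right of centre, the socket box at the other place; both are turned up to 0.3 rad either way. Origin: centre of its underside, on the counter; z up
- knob_top (a point): Centre of the top of the red reset knob in the recess (under the cover at the start). The head is a cylinder along panel z, 22 mm in diameter, 18 mm long, on a 10 mm stem; when in, its top is 4 mm below the rim plane at panel x = y = 0, and the head begins 4 mm above the recess floor. Axes as the panel's
- reset_knob (a joint): How far the knob is pulled out along panel z, in m: 0 = in, 0.022 = at its stop. A spring draws it in, with 3.6 N when in and 7.6 N at the stop
- toggle_tip (a point): Centre of the ball (14 mm diameter) at the tip of the white toggle lever. The lever is 10 mm thick, 36 mm long from pivot to this point; pivot at panel x = +20, y = -108, z = -10 mm, 4 mm above the ledge. Off, the lever leans 0.5 rad down the slope from panel z; on, 0.5 rad up the slope
- toggle (a joint): Angle of the toggle lever, rad: 0 = off (down the slope; starts at 0 to 0.12), 1.0 = fully on (up the slope). It stays where it is left; about 2 N at the tip moves it
- mug: Loose red enamel mug, 80 mm diameter and height, handle to its y. Origin: centre of its underside. Leave alone
- sugar_jar: Loose glass sugar jar with steel lid, 82 mm diameter, 113 mm high, standing on a fixed round wooden coaster of 100 mm diameter, 8 mm thick. Origin: centre of its underside. Leave alone
- tea_tin: Green tea tin, 72 mm diameter, 100 mm high. Origin: centre of its underside. Leave alone
- salt: White salt cellar, 42 mm diameter, 73 mm high. Origin: centre of its underside. Leave alone
- teaspoon: Teaspoon, 140 mm long along its x, lying on the counter. Leave alone
Mind the look-alikes: they are no part of the job. Of the things like the cover, leave any that is black; of the rest the smaller one is meant.

How it is judged:
By the outcome, as a careful person would: the job done as asked, in the order asked, and still so for the second after the job is handed in, with the robot touching nothing.
It also fails if it takes over 72 s, if anything falls off the work surface, if the arm or the gripper's body presses on something with over 40 N, if the wrist force passes 120 N, or if a joint passes its speed limit or range.

### The arm

A 6-joint arm with a two-finger parallel gripper is mounted at the origin on the work surface. World frame = base frame: x ahead of the robot, y to its left, z up, the work surface at z = 0. Lengths are in mm, angles in rad, forces in N, time in s.
With the tool pointing down it reaches from about 300 to 775 mm from the base axis. Payload 14.6 kg.
Tool frame: the origin (TCP) lies on the centre line of the jaws, within the pads' length; the fingertips stand 19 mm ahead of it and the grasp point (between the pads) is the TCP (bot.tip_reach is the distance from the TCP to the fingertips, in mm); z points along the fingers, y is the line along which they close (so a half turn about z gives the same grasp; the last joint's range is limited). The gripper opens to 85 mm and grips with 20 to 120 N. Pads are 22 mm wide; open, the fingers measure 114 mm over their backs; the gripper's body (76 mm by 85 mm) begins 54 mm behind the grasp point. The pads swing forward as they close: fully open they stand 13 mm farther back than shut.
Start: joints at [1.196, 0.3, 1.521, -0, 1.321, -0.067], TCP at [166.627, 524.142, 250.281] pointing down, gripper open.
Joint ranges: [-3.03, 3.03], [-0.79, 2.21], [0.23, 2.52], [-1.04, 4.18], [0, 3.07], [-2.55, 2.55]. Speed limits (rad/s): [2.22, 2.22, 2.57, 3.14, 3.14, 3.14].

### API

Orientations are given as a unit quaternion [w, x, y, z].
In Python, from rig import bot gives the robot as it stands. Calls block until the motion is done:
- bot.move_to(position, orientation): joint-space move of the TCP to a pose.
- bot.servo_line(position, attitude=None, speed=150, until_force=None): straight line of the TCP; attitude=None keeps the orientation; speed is the mean speed in mm/s. With until_force (N) it stops when the force on the tool has changed by that much, and returns True; else False.
- bot.move_joints(angles): joint-space move.
- bot.move_gripper(opening, grip_force=None): finger opening in mm; grip_force is the grip in N (None keeps the last); returns when the fingers have stopped.
- bot.dwell(seconds).
- bot.ik(position, orientation): joint angles nearest the present ones, or None.
- bot.read_state(): the state.
- bot.read_camera(name): name is "scene" or "top" or "wrist"; returns a dict with "image" (480x640x3 uint8, blue, green, red), "depth" (480x640 float32, mm along the optical axis (not along the pixel's ray), 0 where there is no reading), "fovy" (degrees; the focal length in pixels is half the picture's height over the tangent of half this angle, whatever the lens; pixels are square), "cx", "cy" (the principal point, pixels), "eye" and "attitude" of the camera in the world; the wrist camera has in their place "mount" (4x4, takes a point from camera to tool coordinates, whose origin is the TCP and whose axes are the flange's). Camera axes: x right, y down, z forward; pixel columns grow to the right and rows downward; lengths in mm; the calibration is good to about 2 mm. The wrist camera is an equidistant fisheye: a pixel r from the principal point sees the ray r / f radians off the axis. A picture is of the moment at which its call begins: read the wrist's pose just before it.
A pose or a line that the arm cannot do raises bot.MotionError and nothing moves.
- bot.finish_job(): hands the job in; it is judged then, once.
The state is a dict: "clock": time; "joint_positions": joint angles; "qvel": joint speeds; "effort": joint torques, N m; "ee_pos": TCP position; "tool_rot": TCP orientation; "ft_force": force on the tool from outside, world axes, zero at the start; "moment": the same for the moment, N m; "grip_width": finger opening in mm; "grip_force": force on a finger pad.
Only numpy, scipy, OpenCV 4.12 (cv2) and the standard library are available. Lean on these libraries where they do the work, as an engineer would, in place of code of your own. Each camera call takes 0.05 s, during which the arm holds its last target. There are 200 camera calls.

## Working session

There is one attempt and no reset: what is moved stays moved. The work goes in short steps, each a Python script; the robot and the scene stay as the last script left them, time stands still between calls to the robot, and variables do not carry over. Pictures are saved under pics/ and viewed, at most 10 in all, crops included, and the job is handed in when it is done.

```bash
ls; mkdir -p pics
python3 - <<'E'
from rig import bot
import cv2,numpy as np,pickle
d={}
for n in("scene","top"):
    c=bot.read_camera(n); d[n]=c; cv2.imwrite(f"pics/{n}0.png",c["image"])
    print(n,{k:v for k,v in c.items() if k not in("image","depth")},(c["depth"]>0).mean())
pickle.dump(d,open("c0.pkl","wb"))
print(bot.read_state())
E
```

```text
pics
scene {'fovy': 50.643240461311734, 'cx': 319.2465606305667, 'cy': 242.79094098632675, 'eye': array([ 836.1304171 , -404.33205136, 1009.04450084]), 'attitude': array([-0.23649006,  0.89411057,  0.36826959, -0.09495392])} 0.9961197916666666
top {'fovy': 42.499797893050754, 'cx': 313.55110666311907, 'cy': 241.3049957747502, 'eye': array([ 128.13572377,  -28.85323514, 1776.54278354]), 'attitude': array([ 0.07599556, -0.69519883,  0.71196109, -0.06351905])} 0.9958658854166667
{'clock': 0.1, 'joint_positions': array([ 1.19637594e+00,  3.00390447e-01,  1.52154330e+00, -3.01169245e-05,
        1.32070419e+00, -6.66101897e-02]), 'qvel': array([ 4.50193216e-04, -3.07833372e-03, -1.41881263e-03,  4.44042253e-05,
        9.02839035e-04,  5.50716799e-04]), 'effort': array([ 3.44643859e-04, -5.44376278e+01, -3.62371302e+01, -1.65696829e-04,
        2.96226041e-03,  5.23214521e-05]), 'ee_pos': array([166.57569705, 523.95774247, 249.78152793]), 'tool_rot': array([-1.00084189e-04,  1.53294518e-01,  9.88180407e-01, -5.13177947e-04]), 'ft_force': array([-1.06641872, -0.30409465, -0.41059781]), 'moment': array([-0.00163939, -0.03671542,  0.00606622]), 'grip_force': 0.0, 'grip_width': 85.41640817372404}
```

View pics/scene0.png

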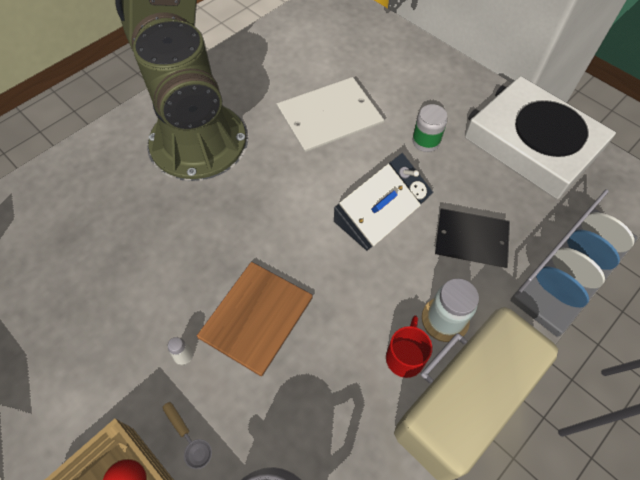

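View pics/top0.png

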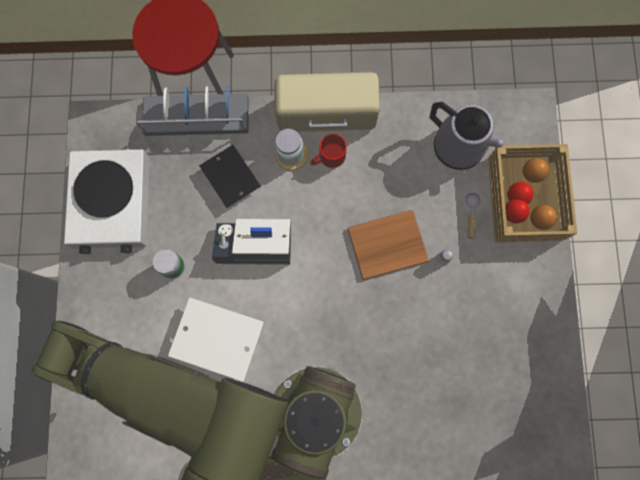

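The plates that could be meant are the white one with the blue rib on the socket box (top 262,237; scene 382,205), the large white one with no handle lying on the counter (top 215,340) and the black one (top 230,176). The cover is the first: it isn't black, it's the smaller of the two white ones, it sits on the pins and it has the blue handle. Next I'll measure it and confirm with a crop.

```bash
cat > h.py <<'E'
import numpy as np,cv2
from scipy.spatial.transform import Rotation as R
def q2R(q): return R.from_quat(q,scalar_first=True).as_matrix()
def R2q(M): return R.from_matrix(M).as_quat(scalar_first=True)
def rays(c,uv,T=None):
    """origin and world directions (z-depth 1 for pinhole) of pixels uv"""
    uv=np.atleast_2d(uv).astype(float); f=240/np.tan(np.radians(c["fovy"])/2)
    p=(uv-[c["cx"],c["cy"]])/f
    if T is None: return np.array(c["eye"]),np.c_[p,np.ones(len(p))]@q2R(c["attitude"]).T
    r=np.linalg.norm(p,axis=1)+1e-12
    d=np.c_[p/r[:,None]*np.sin(r)[:,None],np.cos(r)]
    M=T@c["mount"]; return M[:3,3],d@M[:3,:3].T
def tool_T(s):
    T=np.eye(4);T[:3,:3]=q2R(s["tool_rot"]);T[:3,3]=s["ee_pos"];return T
def hit(o,d,p0,n): return o+d*(((p0-o)@n)/(d@n))[:,None]
def panelR(yaw):
    s,c=np.sin(np.radians(25)),np.cos(np.radians(25))
    return R.from_euler('z',yaw).as_matrix()@np.array([[-c,0,s],[0,-1,0],[s,0,c]])
def blob(mask,near,minarea=30):
    n,l,st,ce=cv2.connectedComponentsWithStats(mask.astype(np.uint8))
    k=[i for i in range(1,n) if st[i,4]>=minarea]
    i=min(k,key=lambda i:np.hypot(*(ce[i]-near))); return l==i,ce[i]
def rect_fit(c,mask,P0,n,ex,ey,T=None):
    """min-area rectangle of mask cast on plane; returns centre(world), angle of long side from ey, sizes"""
    cs,_=cv2.findContours(mask.astype(np.uint8),cv2.RETR_EXTERNAL,cv2.CHAIN_APPROX_NONE)
    uv=max(cs,key=cv2.contourArea)[:,0]; o,d=rays(c,uv,T); X=hit(o,d,P0,n)-P0
    xy=np.c_[X@ex,X@ey].astype(np.float32); (cx,cy),(w,h),a=cv2.minAreaRect(xy)
    b=cv2.boxPoints(((cx,cy),(w,h),a)); e=b[1]-b[0]; g=b[2]-b[1]
    L=e if np.hypot(*e)>np.hypot(*g) else g
    ang=np.arctan2(-L[0],L[1]); ang=(ang+np.pi/2)%np.pi-np.pi/2
    return P0+cx*ex+cy*ey,ang,sorted((w,h))
E
python3 - <<'E'
from h import *
import pickle
d=pickle.load(open("c0.pkl","rb"))
near={"top":((262,237),(388,244)),"scene":((375,205),(257,318))}
for n,c in d.items():
    hsv=cv2.cvtColor(c["image"],cv2.COLOR_BGR2HSV); H,S,V=cv2.split(hsv)
    white=(S<40)&(V>185)
    blue=(H>100)&(H<130)&(S>120)
    m,_=blob(white,near[n][0],150)
    m=cv2.morphologyEx(m.astype(np.uint8),cv2.MORPH_OPEN,np.ones((3,3)))
    yaw=0;P=None
    v,u=np.nonzero(m); o,dd=rays(c,np.c_[u,v]); X=o+dd*c["depth"][v,u][:,None]
    P=np.median(X,axis=0); A=X-X.mean(0); nn=np.linalg.svd(A,full_matrices=False)[2][2]; nn*=np.sign(nn[2])
    print(n,"n",m.sum(),"med",P,"normal",nn,"tilt",np.degrees(np.arccos(nn[2])),"yaw",np.arctan2(nn[1],nn[0]))
    C=np.r_[P[:2],66+5*np.cos(np.radians(25))]
    for k in range(8):
        Rm=panelR(yaw); top=C.copy()
        top[2]=66+5*np.cos(np.radians(25))
        C,a,sz=rect_fit(c,m,top,Rm[:,2],Rm[:,0],Rm[:,1]); yaw+=a
        # slide centre to the right height along plane (centre height known)
    print(" centre",C,"yaw",yaw,sz)
    wood=(H>4)&(H<18)&(S>90)&(V>60)
    bm,_=blob(wood,near[n][1],500)
    B,a,sz=rect_fit(c,bm,np.array([400.,-200,18]),np.array([0,0,1.]),np.array([1.,0,0]),np.array([0,1.,0]))
    print(" board",B,a,sz)
    # heights/depth pts
    v,u=np.nonzero(bm);o,dd=rays(c,np.c_[u,v]);print(" bz",np.median((o+dd*c["depth"][v,u][:,None])[:,2]))
c=d["scene"]["image"];cv2.imwrite("pics/crop1.png",cv2.resize(c[140:260,320:480],(800,600),interpolation=cv2.INTER_CUBIC))
# obstacles
c=d["top"]
for nm,uv,z in[("tin",(166,263),100),("jar",(288,140),121),("mug",(333,148),80),("salt",(447,255),73)]:
    o,dd=rays(c,uv);print(nm,hit(o,dd,np.array([0,0,z]),np.array([0,0,1.]))[0])
E
```

```text
scene n 3195 med [499.21144913 141.91138615  67.85300306] normal [-0.91021411  0.1308972   0.39290737] tilt 66.86447435042257 yaw 2.998762665865069
 centre [492.91266638 163.78756031  70.53153732] yaw -0.03151989 [120.02722930908203, 196.08291625976562]
 board [ 472.17034149 -218.26438904   18.        ] 0.24956417 [160.6382598876953, 200.3101806640625]
 bz 18.255462263015147
top n 1526 med [480.49973697 141.16443287  73.58321866] normal [0.9595255  0.03323271 0.27965407] tilt 73.76044037353118 yaw 0.034620686063760085
 centre [491.59389774 145.0029245   70.53151959] yaw -0.026584625 [116.80516052246094, 154.63133239746094]
 board [ 467.66761017 -215.82719421   18.        ] 0.24848914 [158.4503936767578, 197.76385498046875]
 bz 17.242660756110354
tin [413.599975   406.41527113 100.        ]
jar [754.3400548   62.79257674 121.        ]
mug [741.65486504 -64.71680001  80.        ]
salt [ 421.03950545 -373.95194563   73.        ]
```

View pics/crop1.png

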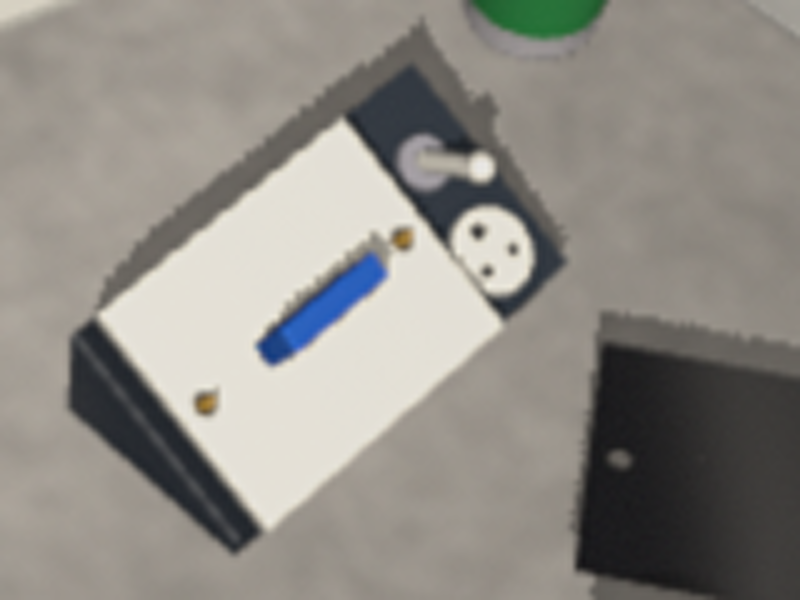

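The crop confirms the white plate with the blue rib: its two brass pins come through at crop (403,238) and (205,402), with the toggle beside it at (480,165). I'll refine the pose from the wrist camera.

```bash
cat >> h.py <<'E'
def graspR(Rp,s=1):
    """tool attitude: z into the panel, y along s*panel x"""
    z=-Rp[:,2]; y=s*Rp[:,0]; return np.c_[np.cross(y,z),y,z]
E
python3 - <<'E'
from h import *
from rig import bot
import pickle
C=np.array([489.5,145,66]); Rp=panelR(-0.029)
for s in(1,-1):
    q=R2q(graspR(Rp,s))
    for h in(29,180): print(s,h,bot.ik(C+Rp[:,2]*h,q))
    Rb=graspR(R.from_euler('z',0.249).as_matrix()@np.diag([-1,-1,1]),s)
    print("board",bot.ik([470,-217,60],R2q(Rb)))
    print("tog",bot.ik(C+Rp@[20,-108,40],q))
s=1 if bot.ik(C+Rp[:,2]*180,R2q(graspR(Rp,1))) is not None and abs(bot.ik(C+Rp[:,2]*180,R2q(graspR(Rp,1)))[5])<1.6 else -1
print("use",s)
bot.move_to(C+Rp[:,2]*180,R2q(graspR(Rp,s))); bot.dwell(.3)
st=bot.read_state(); c=bot.read_camera("wrist"); print(st["clock"],st["ee_pos"],c["mount"],c["fovy"],c["cx"],c["cy"])
cv2.imwrite("pics/w1.png",c["image"]); pickle.dump((st,c),open("w1.pkl","wb"))
E
```

```text
1 29 None
1 180 None
board [-5.03302244e-01  4.74289948e-01  1.77522873e+00 -4.44089210e-16
  8.92073976e-01  2.38929041e+00]
tog None
-1 29 [0.17360306 0.63254281 1.48169037 0.08570505 1.45624722 0.17424802]
-1 180 [0.15457701 0.61714328 1.16384639 0.07911856 1.78981467 0.18393451]
board [-5.03302244e-01  4.74289948e-01  1.77522873e+00 -4.44089210e-16
  8.92073976e-01 -7.52302244e-01]
tog [0.34566841 0.65499312 1.39405693 0.15564893 1.5028068  0.33170461]
use -1
2.3917 [565.42905669 143.16122604 229.20549583] [[ 5.97578066e-04 -9.47382942e-01 -3.20101867e-01  8.29044066e+01]
 [ 9.99999733e-01  4.31308048e-04  5.90324637e-04 -2.86521490e-01]
 [-4.21200980e-04 -3.20102134e-01  9.47382946e-01 -1.24349051e+02]
 [ 0.00000000e+00  0.00000000e+00  0.00000000e+00  1.00000000e+00]] 65.70646984690485 317.8830016840651 240.79061661903987
```

View pics/w1.png

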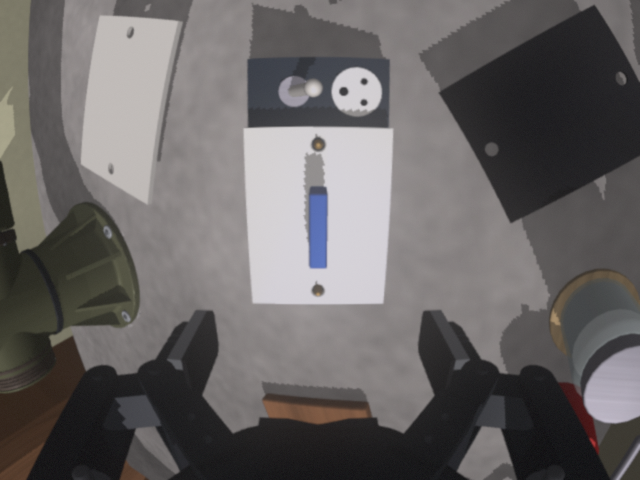

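The wrist picture shows the cover at (318,215), its pins at (318,144) and (318,290), the handle at (318,230) and the toggle ball at (314,88).

Run:
```python
from h import *
import pickle
st,c=pickle.load(open("w1.pkl","rb")); T=tool_T(st)
H,S,V=cv2.split(cv2.cvtColor(c["image"],cv2.COLOR_BGR2HSV))
white=((S<40)&(V>150)).astype(np.uint8)
m,_=blob(white,(318,215),5000)
cs,_=cv2.findContours(m.astype(np.uint8),cv2.RETR_EXTERNAL,cv2.CHAIN_APPROX_NONE)
m=cv2.drawContours(np.zeros_like(white),cs,-1,1,-1); m=cv2.morphologyEx(m,cv2.MORPH_OPEN,np.ones((9,9)))
yaw=-.029; C=np.array([489.5,145,66.])
for k in range(6):
    Rp=panelR(yaw); n=Rp[:,2]; P0=C+5*n
    X,a,sz=rect_fit(c,m,P0,n,Rp[:,0],Rp[:,1],T); yaw+=a
    C=X-5*n; C=C.copy(); C+= (66-C[2])*np.array([0,0,1.])
print("cover C",C,"yaw",yaw,sz)
Rp=panelR(yaw); n=Rp[:,2]
b=(H>100)&(H<130)&(S>120)&(V>110); bm,ce=blob(b,(318,230))
X,a,sz=rect_fit(c,bm,C+37*n,n,Rp[:,0],Rp[:,1],T); print("handle local",Rp.T@(X-C),a,sz)
br=(H>8)&(H<35)&(S>70)
for uv in((318,144),(318,290)):
    bm,ce=blob(br,uv,10)
    o,d=rays(c,ce,T); print("pin",ce,bm.sum(),Rp.T@(hit(o,d,C+12*n,n)[0]-C))
o,d=rays(c,(314,88),T); x=hit(o,d,C+Rp@[0,0,21.6],n)[0]; print("tog",Rp.T@(x-C))
v,u=np.nonzero(cv2.erode(m,np.ones((9,9)))&(S<40)); o,dd=rays(c,np.c_[u,v],T)
# depth along optical axis
ax=(T@c["mount"])[:3,2]; Xd=o+dd*(c["depth"][v,u]/(dd@ax))[:,None]; L=(Xd-C)@Rp; print("depth plane z",np.median(L[:,2]),np.linalg.lstsq(np.c_[L[:,:2],np.ones(len(L))],L[:,2],rcond=None)[0])
```

```text
cover C [474.22259654 139.37179702  66.        ] yaw -0.14602049 [166.63597106933594, 183.19764709472656]
handle local [-12.99917412  -7.1259594   37.        ] 0.10076666 [10.894158363342285, 57.67576217651367]
pin [318.02941176 145.14705882] 34 [ -6.08535451 -70.75216649  12.        ]
pin [317.5 293.2] 10 [-19.75993698  60.57095274  12.        ]
tog [   1.70159958 -115.19472968   21.6       ]
depth plane z 11.055337152942801 [-0.2711318  -0.04968792  5.18102214]
```

```bash
cat > m.py <<'E'
from h import *
def measure(st,c,C,yaw,uvc,uvh,pins,verbose=True,cover_h=0):
    T=tool_T(st)
    H,S,V=cv2.split(cv2.cvtColor(c["image"],cv2.COLOR_BGR2HSV))
    u,v=uvc; ref=np.median(V[v-40:v+40,u-45:u-25]); m0=((S<40)&(V>ref-22)).astype(np.uint8)
    m0=cv2.morphologyEx(m0,cv2.MORPH_OPEN,np.ones((5,5)))
    m,_=blob(m0,uvc,5000)
    cs,_=cv2.findContours(m.astype(np.uint8),cv2.RETR_EXTERNAL,cv2.CHAIN_APPROX_NONE)
    m=cv2.drawContours(np.zeros_like(m0),cs,-1,1,-1)
    for k in range(8):
        Rp=panelR(yaw); n=Rp[:,2]
        X,a,sz=rect_fit(c,m,C+5*n,n,Rp[:,0],Rp[:,1],T); yaw+=a; X=X-5*n
        C=X+(66-X[2])*np.array([0,0,1.])
    print("cover C",C,"yaw",yaw,sz,"ref",ref)
    Rp=panelR(yaw); n=Rp[:,2]
    b=(H>100)&(H<130)&(S>120)&(V>110); bm,ce=blob(b,uvh)
    X,a,sz=rect_fit(c,bm,C+37*n,n,Rp[:,0],Rp[:,1],T); print("handle",Rp.T@(X-C),a,sz)
    for uv in pins:
        bm,ce=blob((H>8)&(H<35)&(S>70),uv,10); o,d=rays(c,ce,T); print("pin",ce,bm.sum(),Rp.T@(hit(o,d,C+12*n,n)[0]-C))
    v,u=np.nonzero(cv2.erode(m,np.ones((9,9)))&(S<40)); o,dd=rays(c,np.c_[u,v],T)
    ax=(T@c["mount"])[:3,2]; L=(o+dd*(c["depth"][v,u]/(dd@ax))[:,None]-C)@Rp
    print("depth plane",np.linalg.lstsq(np.c_[L[:,:2],np.ones(len(L))],L[:,2],rcond=None)[0])
    return C,yaw
E
python3 - <<'E'
from m import *
import pickle
st,c=pickle.load(open("w1.pkl","rb"))
C,yaw=measure(st,c,np.array([489.5,145,66.]),-.029,(318,215),(318,230),((318,144),(318,290)))
Rp=panelR(yaw);o,d=rays(c,(314,88),tool_T(st)); x=hit(o,d,C+Rp@[0,0,21.6],Rp[:,2])[0]; print("tog",Rp.T@(x-C))
E
```

```text
cover C [489.03898803 144.6472776   66.        ] yaw -0.029749468 [119.90345764160156, 155.62351989746094] ref 213.0
handle [-0.28558302 -0.18106079 37.        ] -0.0037332773 [10.646017074584961, 55.478275299072266]
pin [318.02941176 145.14705882] 34 [ -0.17638129 -63.52305541  12.        ]
pin [317.5 293.2] 10 [3.27118589e-02 6.38836514e+01 1.20000000e+01]
depth plane [-6.67985321e-04 -5.21833040e-02  6.63260016e+00]
tog [   2.91095496 -107.77492337   21.6       ]
```

```bash
cat >> h.py <<'E'
C=np.array([489.04,144.65,66.]); YAW=-0.0297; RP=panelR(YAW); QP=R2q(graspR(RP,-1))
P=lambda x,y,z: C+RP@np.array([x,y,z],float)
BR=R.from_euler('z',0.249).as_matrix()@np.diag([-1,-1,1]); QB=R2q(graspR(BR,-1)); B=np.array([470.,-217,18])
def show(bot,t=""):
    s=bot.read_state(); print(t,round(s["clock"],2),s["ee_pos"].round(1),"F",s["ft_force"].round(1),"w",round(s["grip_width"],1),"gf",round(s["grip_force"],1)); return s
E
python3 - <<'E'
from h import *
from rig import bot
bot.move_gripper(50,40)
bot.move_to(P(0,0,80),QP)
print(bot.servo_line(P(0,0,29.5),QP,speed=80,until_force=8)); show(bot,"down")
bot.move_gripper(5,40); s=show(bot,"grip"); print(RP.T@(s["ee_pos"]-C))
bot.servo_line(P(0,0,60),QP,speed=60); s=show(bot,"lift"); 
bot.servo_line(P(0,0,130),QP,speed=150); show(bot,"up")
E
```

```text
False
down 4.15 [501.9 144.3  93.2] F [ 0.1  1.  -0.4] w 49.6 gf 0.0
grip 4.57 [501.8 144.3  93.1] F [ 2.7 -0.8  3.9] w 13.2 gf 40.2
[-1.32799101e-01 -2.10513285e-02  2.99375461e+01]
lift 5.22 [514.3 143.9 120.2] F [-0.4 -0.2 -1.9] w 13.1 gf 39.5
up 5.84 [543.4 143.  182.8] F [ 0.   0.3 -1.8] w 13.3 gf 39.5
```

Run:
```python
from h import *
from rig import bot
bot.move_to(B+[0,0,110],QB); show(bot,"over")
bot.servo_line(B+[0,0,40],QB,speed=100)
print(bot.servo_line(B+[0,0,26],QB,speed=20,until_force=4)); s=show(bot,"down")
bot.move_gripper(50); show(bot,"open")
bot.servo_line(B+[0,0,75],QB,speed=120)
bot.servo_line(B+[0,0,180],QB,speed=200); bot.dwell(.2)
import pickle
st=bot.read_state(); c=bot.read_camera("wrist"); pickle.dump((st,c),open("w2.pkl","wb")); cv2.imwrite("pics/w2.png",c["image"])
# then look into the socket
bot.move_to(P(0,0,180),QP); bot.dwell(.2)
st=bot.read_state(); c2=bot.read_camera("wrist"); pickle.dump((st,c2),open("w3.pkl","wb")); show(bot)
cv2.imwrite("pics/w23.png",np.hstack([cv2.resize(x["image"],(400,300)) for x in(c,c2)]))
```

```text
over 7.23 [ 470.4 -216.4  128. ] F [-0.2  0.4 -1.9] w 13.0 gf 39.5
True
down 8.62 [ 470.  -217.    47.8] F [-0.6  0.8  4.1] w 13.3 gf 40.7
open 9.06 [ 469.6 -216.8   47.4] F [-0.3 -0.3 -0. ] w 49.6 gf 0.0
 12.16 [565.2 141.7 229.3] F [ 0.2 -0.4 -1. ] w 50.2 gf 0.0
```

View pics/w23.png

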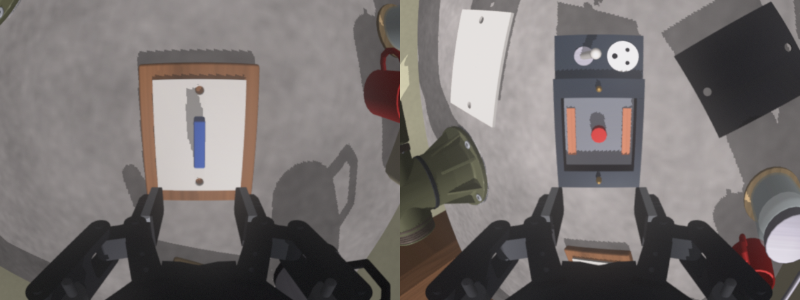

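The left picture shows the cover flat on the board, handle up (200,140). The right one shows the open recess with the red knob at (598,134) and orange bars at (571,130) and (627,130), to either side along panel x. I'll measure these before choosing the grip direction.

Run:
```python
from h import *
import pickle
from rig import bot
st,c=pickle.load(open("w3.pkl","rb")); T=tool_T(st)
H,S,V=cv2.split(cv2.cvtColor(c["image"],cv2.COLOR_BGR2HSV))
ax=(T@c["mount"])[:3,2]
def pts(m):
    v,u=np.nonzero(m);o,d=rays(c,np.c_[u,v],T);return (o+d*(c["depth"][v,u]/(d@ax))[:,None]-C)@RP
k,ce=blob(((H<6)|(H>174))&(S>150),(317,214),60); L=pts(k); print("knob",ce,L.min(0),np.median(L,0),L.max(0))
o,d=rays(c,ce,T); print(" knob top ray",RP.T@(hit(o,d,P(0,0,-4),RP[:,2])[0]-C))
for uv in((273,208),(363,208)):
    k,ce=blob((H>5)&(H<16)&(S>80)&(V>150),uv,100); L=pts(k); print("bar",ce,np.percentile(L,[2,50,98],axis=0).round(1).tolist())
for uv in((318,144),(318,290)):
    k,ce=blob((H>8)&(H<35)&(S>70)&(V>60),uv,6); o,d=rays(c,ce,T); print("pin",ce,k.sum(),RP.T@(hit(o,d,P(0,0,10),RP[:,2])[0]-C))
for s in(1,-1):
    z=-RP[:,2];y=s*RP[:,1];M=np.c_[np.cross(y,z),y,z]; print(s,bot.ik(P(0,0,1),R2q(M)),bot.ik(P(0,0,60),R2q(M)))
st,c=pickle.load(open("w2.pkl","rb")); T=tool_T(st)
H,S,V=cv2.split(cv2.cvtColor(c["image"],cv2.COLOR_BGR2HSV))
m=((S<40)&(V>175)).astype(np.uint8); m=cv2.morphologyEx(m,cv2.MORPH_OPEN,np.ones((5,5))); m,ce=blob(m,(320,215),5000)
n=np.array([0,0,1.]); X,a,sz=rect_fit(c,m,B+[0,0,5],n,BR[:,0],BR[:,1],T); print("cover on board",X,a,sz)
m,ce=blob((H>100)&(H<130)&(S>120)&(V>90),(320,230)); print("handle",rect_fit(c,m,B+[0,0,37],n,BR[:,0],BR[:,1],T))
```

```text
knob [317.85820896 215.52238806] [ -9.55550249 -81.90877263  -5.45036013] [-0.12186806 -0.90245902 -3.26057109] [  9.34063098   8.55944845 304.63578056]
 knob top ray [-1.27148460e-03 -7.26746574e-01 -4.00000000e+00]
bar [273.90820734 208.59395248] [[34.3, -34.8, -24.1], [39.9, -3.2, -22.2], [45.6, 30.8, -20.7]]
bar [361.75776398 208.89337474] [[-46.1, -34.4, -24.8], [-39.9, -2.3, -22.3], [-34.1, 31.5, -20.8]]
pin [317.82258065 142.22580645] 62 [ 5.95987493e-03 -6.42127878e+01  1.00000000e+01]
pin [317.77586207 288.62068966] 58 [ 0.11254562 61.83474207 10.        ]
1 [0.17701639 0.64723312 1.52826103 0.08821474 1.39491778 1.74314558] [0.16882732 0.61865816 1.42904799 0.08354432 1.52283679 1.74712928]
-1 [ 0.17701639  0.64723312  1.52826103  0.08821474  1.39491778 -1.39844708] [ 0.16882732  0.61865816  1.42904799  0.08354432  1.52283679 -1.39446337]
cover on board [ 470.37199453 -217.0225641    23.        ] 0.00041675568 [120.46700286865234, 156.2185821533203]
handle (array([ 470.58458617, -216.39486922,   55.        ]), np.float32(-0.0045313835), [10.698426246643066, 55.12030029296875])
```

The bars are flat on the recess floor (z -22) at |x| > 34, so the fingers clear them when closing along panel x at a 40 mm opening.

Run:
```python
from h import *
from rig import bot
bot.move_gripper(40,60)
bot.servo_line(P(0,0,45),QP,speed=200)
print(bot.servo_line(P(0,0,2),QP,speed=60,until_force=8)); show(bot,"in")
bot.move_gripper(10,60); s0=show(bot,"grip"); z0=(RP.T@(s0["ee_pos"]-C))[2]
print("stop",bot.servo_line(P(0,0,27.5),QP,speed=22,until_force=14))
s=show(bot,"pulled"); print("travel",(RP.T@(s["ee_pos"]-C))[2]-z0,"Fz",RP.T@(s["ft_force"]-s0["ft_force"]))
bot.dwell(.8); s=show(bot,"held"); print((RP.T@(s["ee_pos"]-C))[2]-z0, RP.T@(s["ft_force"]-s0["ft_force"]))
import pickle; c=bot.read_camera("scene"); pickle.dump(c,open("s2.pkl","wb"))
```

```text
False
in 14.11 [490.2 144.7  68.1] F [-0.9 -0.  -0.4] w 40.3 gf 0.0
grip 14.43 [490.3 144.7  68.4] F [ 0.4 -0.3  5.7] w 18.9 gf 58.6
stop True
pulled 15.28 [497.9 144.4  84.9] F [ 0.3  0.7 -8.6] w 19.6 gf 58.8
travel 18.224168930278022 Fz [ -5.88728489  -0.96003509 -12.97442929]
held 16.08 [497.6 144.4  84.2] F [ 1.3  1.7 -9. ] w 19.6 gf 58.8
17.46511839162237 [ -6.92920541  -1.99658331 -12.96331299]
```

The baseline included the gripping reaction, so the line stopped early: about 18 mm travelled and about 7 N, which is spring only. I'll pull on to the stop.

Run:
```python
from h import *
from rig import bot
print("stop",bot.servo_line(P(0,0,31),QP,speed=15,until_force=8))
def f(t):
    s=show(bot,t); print(" z",(RP.T@(s["ee_pos"]-C))[2]-2.2,"Fn",RP.T@(s["ft_force"]+[.5,0,.6]))
f("pulled"); bot.dwell(.8); f("held")
import pickle; c=bot.read_camera("scene"); pickle.dump(c,open("s2.pkl","wb"))
cv2.imwrite("pics/s2.png",cv2.resize(c["image"][130:280,300:500],(800,600),interpolation=cv2.INTER_CUBIC))
```

```text
stop True
pulled 16.58 [499.2 144.3  87.6] F [ 1.3  2.  -8.6] w 19.1 gf 62.0
 z 21.67193506421654 Fn [-5.01415491 -2.04119489 -6.52675854]
held 17.38 [499.  144.4  87.2] F [ 0.8 -0.5 -8.2] w 19.1 gf 62.2
 z 21.244801087134938 Fn [-4.42577337  0.44245399 -6.28662663]
```

View pics/s2.png

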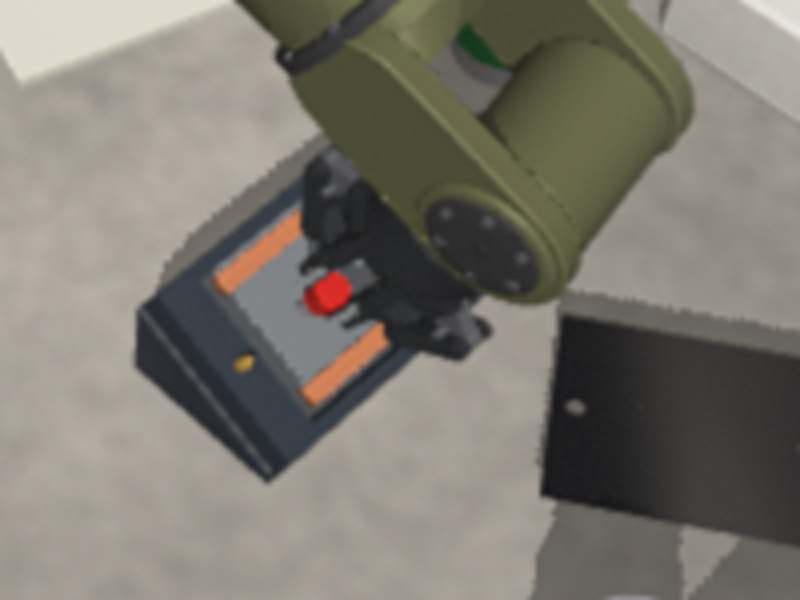

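Run:
```python
from h import *
from rig import bot
import pickle
def knob(c):
    H,S,V=cv2.split(cv2.cvtColor(c["image"],cv2.COLOR_BGR2HSV))
    k,ce=blob(((H<6)|(H>174))&(S>130),(382,203),15); v,u=np.nonzero(k); o,d=rays(c,np.c_[u,v]); L=(o+d*c["depth"][v,u][:,None]-C)@RP
    print(ce,k.sum(),np.percentile(L,[5,25,50,75,90,97],axis=0).round(1).tolist())
knob(pickle.load(open("s2.pkl","rb")))
s=bot.read_state();c=bot.read_camera("wrist"); pickle.dump((s,c),open("w4.pkl","wb"))
cv2.imwrite("pics/w4.png",cv2.resize(c["image"][150:450,120:520],(800,600)))
```

```text
[381.69148936 203.20212766] 94 [[-9.0, -7.4, 1.5], [-4.8, -2.0, 12.4], [-0.4, 4.7, 16.6], [3.7, 8.4, 18.5], [6.5, 9.7, 19.5], [7.9, 10.8, 20.8]]
```

View pics/w4.png

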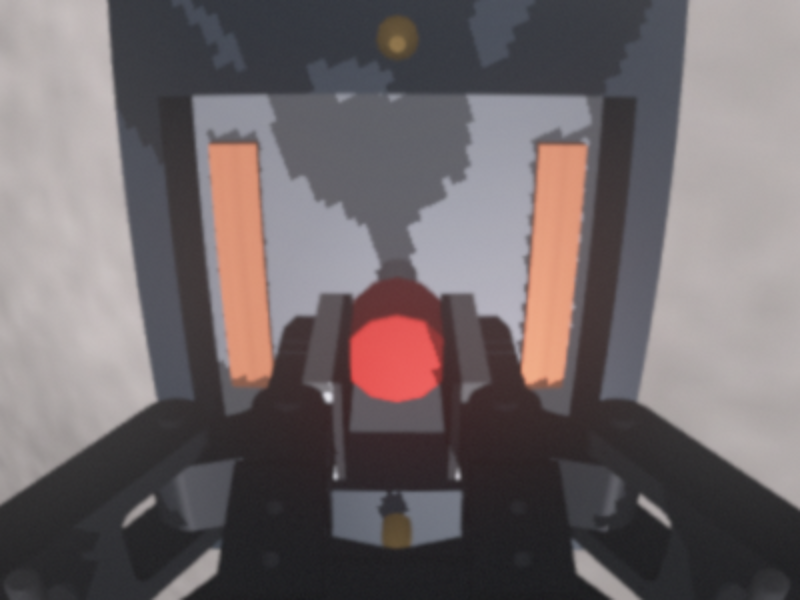

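The knob is held centrally; its top face is at crop (397,358). I'll work out the extension from this ray's crossing with the knob axis.

Run:
```python
from h import *
import pickle
s,c=pickle.load(open("w4.pkl","rb"));T=tool_T(s)
im=c["image"];H,S,V=cv2.split(cv2.cvtColor(im,cv2.COLOR_BGR2HSV))
k,ce=blob(((H<6)|(H>174))&(S>120)&(V>170),(318,329),60); ys=np.nonzero(k)[0]; xs=np.nonzero(k)[1]
print(ce,k.sum(),xs.min(),xs.max(),ys.min(),ys.max())
for nm,uv,y in(("centre",ce,-.4),("far edge",(ce[0],ys.max()+.5),10.6),("near edge",(ce[0],ys.min()-.5),-11.4)):
    o,d=rays(c,uv,T); o=RP.T@(o-C); d=RP.T@d[0]; t=(y-o[1])/d[1]; print(nm,(o+t*d))
print(RP.T@(T[:3,3]-C))
```

```text
[316.76997423 329.16881443] 1552 295 339 308 350
centre [ 0.59105843 -0.4        17.2259805 ]
far edge [ 0.60300357 10.6        17.08365551]
near edge [  0.57404528 -11.4         18.51054122]
[-7.15474032e-02 -2.01727007e-02  2.34415950e+01]
```

It's about 21 mm out. I'll pull firmly until the force clearly exceeds the spring, so the stop is certain.

Run:
```python
from h import *
from rig import bot
def f(t):
    s=show(bot,t); print(" z",RP.T@(s["ee_pos"]-C),"Fn",RP.T@(s["ft_force"]+[.5,0,.6]))
bot.move_gripper(10,110); f("tight")
print("stop",bot.servo_line(P(0,0,30),QP,speed=15,until_force=18)); f("pulled")
bot.dwell(.8); f("held")
import pickle; s=bot.read_state();c=bot.read_camera("wrist");T=tool_T(s)
H,S,V=cv2.split(cv2.cvtColor(c["image"],cv2.COLOR_BGR2HSV))
k,ce=blob(((H<6)|(H>174))&(S>120)&(V>170),(318,329),60)
o,d=rays(c,ce,T); o=RP.T@(o-C); d=RP.T@d[0]; print(ce,o+(-.4-o[1])/d[1]*d)
```

```text
tight 17.7 [499.  144.4  87.2] F [ 0.7 -0.3 -7.7] w 17.1 gf 107.9
 z [-0.08159535 -0.03272626 23.46552611] Fn [-4.12200185  0.30978598 -5.91272954]
stop True
pulled 18.0 [499.4 144.3  87.9] F [ 0.9  1.6 -9.6] w 17.1 gf 110.9
 z [-8.39783968e-02  3.09617892e-03  2.42426395e+01] Fn [-4.99923742 -1.590297   -7.60778914]
held 18.8 [499.1 144.3  87.4] F [  2.9   5.4 -10.2] w 17.0 gf 111.1
 z [-0.07129582  0.054387   23.65176322] Fn [-6.96940187 -5.5444002  -7.38113604]
[316.8898892  328.67590028] [ 0.55535731 -0.4        17.17491109]
```

The force rose by 18 N over 0.8 mm, so that is the hard stop, but the arm relaxed slightly after the trigger. I'll hold a fixed target just beyond the stop, then release.

Run:
```python
from h import *
from rig import bot
def f(t):
    s=show(bot,t); print(" z",RP.T@(s["ee_pos"]-C),"Fn",RP.T@(s["ft_force"]+[.5,0,.6])); return s
for z in(24.5,25.2,26):
    bot.servo_line(P(0,0,z),QP,speed=10); bot.dwell(.3); s=f(z)
    if np.linalg.norm(s["ft_force"])>22: break
bot.dwell(.6); f("held")
bot.move_gripper(42,60); bot.dwell(.3); f("released")
bot.servo_line(P(0,0,70),QP,speed=120); bot.servo_line(P(0,0,180),QP,speed=200); bot.dwell(.2)
s=bot.read_state();c=bot.read_camera("wrist");T=tool_T(s)
H,S,V=cv2.split(cv2.cvtColor(c["image"],cv2.COLOR_BGR2HSV))
k,ce=blob(((H<6)|(H>174))&(S>150),(317,214),60); o,d=rays(c,ce,T); print("knob",ce,RP.T@(hit(o,d,P(0,0,-4),RP[:,2])[0]-C)); show(bot)
```

```text
24.5 19.4 [499.4 144.3  88.2] F [ 2.3  2.9 -9.7] w 16.9 gf 111.2
 z [2.35944404e-02 2.05689995e-02 2.44678614e+01] Fn [-6.24706666 -2.99320181 -7.07487333]
25.2 19.95 [499.6 144.3  88.7] F [  1.6   1.8 -12.7] w 16.8 gf 110.8
 z [1.73793987e-02 2.27995319e-02 2.50800901e+01] Fn [ -7.00066054  -1.89217274 -10.06414933]
26 20.5 [499.6 144.3  88.9] F [ -0.7   3.2 -25.6] w 16.9 gf 109.6
 z [7.49618546e-02 2.01021799e-02 2.52470184e+01] Fn [-10.27766552  -3.21034092 -22.80235313]
held 21.1 [499.6 144.3  88.9] F [ -1.    3.3 -25.5] w 16.8 gf 109.6
 z [ 0.07105594  0.04122011 25.23615187] Fn [-10.00935477  -3.2353713  -22.85646711]
released 21.76 [500.1 144.3  89.7] F [-0.3 -0.  -0. ] w 42.0 gf 0.0
 z [6.56365148e-03 1.37831117e-02 2.61611604e+01] Fn [6.48769077e-02 1.39237600e-04 6.13943754e-01]
knob [318.46616541 216.7518797 ] [-0.02612507 -0.74799056 -4.        ]
 23.23 [564.7 142.4 228.4] F [-0.1 -0.2 -1. ] w 42.1 gf 0.0
```

The knob was held 0.9 s against its stop (z constant at 25.2 mm, 23 N) and has sprung back. Now I'll put the cover back.

Run:
```python
from h import *
from rig import bot
bot.move_gripper(50,40)
bot.move_to(B+[0,0,110],QB)
bot.servo_line(B+[0,0,70],QB,speed=150)
print(bot.servo_line(B+[0,0,29.6],QB,speed=70,until_force=8)); show(bot,"at")
bot.move_gripper(5,40); show(bot,"grip")
bot.servo_line(B+[0,0,60],QB,speed=60); bot.servo_line(B+[0,0,130],QB,speed=200); show(bot,"up")
bot.move_to(P(0,0,110),QP); bot.servo_line(P(0,0,55),QP,speed=120); bot.dwell(.2); show(bot,"over")
print(bot.servo_line(P(0,0,28.5),QP,speed=20,until_force=7)); s=show(bot,"down"); print(RP.T@(s["ee_pos"]-C),RP.T@s["ft_force"])
```

```text
False
at 26.05 [ 470.1 -217.1   47.7] F [-0.1  0.   0.3] w 50.0 gf 0.0
grip 26.47 [ 470.2 -217.1   48. ] F [-0.8  0.1  5.7] w 13.2 gf 40.7
up 27.62 [ 469.6 -216.8  147. ] F [ 0.4 -0.2 -2.7] w 13.2 gf 39.7
over 29.81 [512.7 143.9 116.5] F [ 0.8  0.1 -1.9] w 13.4 gf 39.7
True
down 30.95 [501.8 144.3  93.3] F [ 0.4 -0.6  5.8] w 13.4 gf 40.8
[-1.20234108e-02  1.50878558e-02  3.00874902e+01] [2.08758487 0.5668519  5.47045503]
```

Contact came at z = 30.1, the same as at the first grasp, so it is seated. I'll release and check.

Run:
```python
from m import *
from rig import bot
import pickle
bot.move_gripper(50); bot.servo_line(P(0,0,75),QP,speed=120); bot.servo_line(P(0,0,180),QP,speed=200); bot.dwell(.2)
st=bot.read_state(); c=bot.read_camera("wrist"); pickle.dump((st,c),open("w5.pkl","wb")); show(bot)
measure(st,c,C,YAW,(318,215),(318,230),((318,144),(318,290)))
print([bot.ik(P(x,-108,z),QP) is not None for x,z in((-25,18),(45,18),(-25,60))])
T=tool_T(st);H,S,V=cv2.split(cv2.cvtColor(c["image"],cv2.COLOR_BGR2HSV))
cv2.imwrite("pics/w5.png",cv2.resize(c["image"][40:320,200:440],(514,600),interpolation=cv2.INTER_CUBIC))
```

```text
32.85 [564.7 142.4 228.3] F [ 0.1 -0.1  0.1] w 49.8 gf 0.0
cover C [489.06528955 144.77487092  66.        ] yaw -0.030765373 [120.02050018310547, 155.8426513671875] ref 218.0
handle [-9.49907303e-03 -1.33562088e-01  3.70000000e+01] 0.0020272732 [11.071171760559082, 55.8822135925293]
pin [318.68571429 144.4       ] 35 [-3.34276814e-02 -6.33429848e+01  1.20000000e+01]
pin [318.33333333 293.25      ] 12 [7.60786286e-03 6.40911309e+01 1.20000000e+01]
depth plane [-5.86849494e-04 -5.77286977e-02  6.73805913e+00]
[True, True, True]
```

View pics/w5.png

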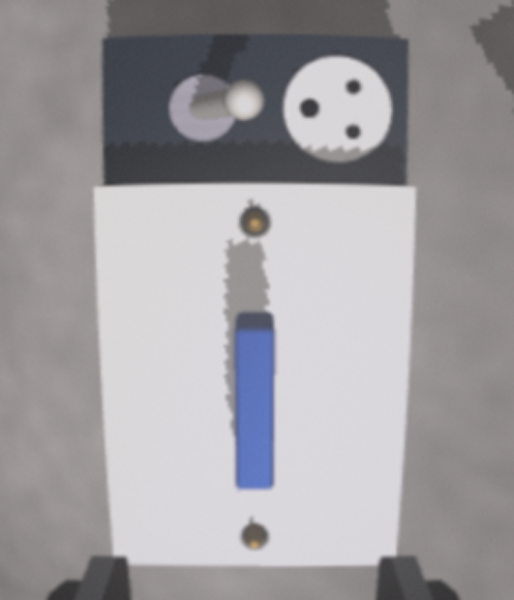

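The cover is home: its frame is within 0.3 mm of the original, and both pins come through at crop (255,221) and (255,535). The toggle ball is at crop (245,100), in the off position. I'll flip it by pushing up-slope with closed fingers.

Run:
```python
from h import *
from rig import bot
import pickle
bot.move_gripper(0,40)
bot.move_to(P(-32,-112,90),QP)
print(bot.servo_line(P(-32,-112,32),QP,speed=80,until_force=8)); show(bot,"down")
print("hit",bot.servo_line(P(28,-112,32),QP,speed=30,until_force=10))
s=show(bot,"pushed"); print(RP.T@(s["ee_pos"]-C),RP.T@s["ft_force"])
bot.servo_line(P(-8,-112,32),QP,speed=80); bot.servo_line(P(-8,-112,90),QP,speed=120)
bot.move_gripper(50); bot.move_to(P(0,0,180),QP); bot.dwell(.2)
st=bot.read_state(); c=bot.read_camera("wrist"); pickle.dump((st,c),open("w6.pkl","wb")); show(bot)
cv2.imwrite("pics/w6.png",cv2.resize(c["image"][40:320,200:440],(514,600),interpolation=cv2.INTER_CUBIC))
```

```text
False
down 34.9 [535.3 255.4  82. ] F [-0.2  0.3  0.8] w 0.0 gf 0.0
hit True
pushed 36.4 [489.6 256.6 102.3] F [ 7.7  1.1 -4.1] w 0.0 gf 3.7
[  17.81936847 -111.91160151   31.70353324] [-8.64305016 -1.31747602 -0.48750151]
 38.92 [564.7 143.3 228.3] F [ 0.2 -0.2 -1. ] w 49.8 gf 0.0
```

View pics/w6.png

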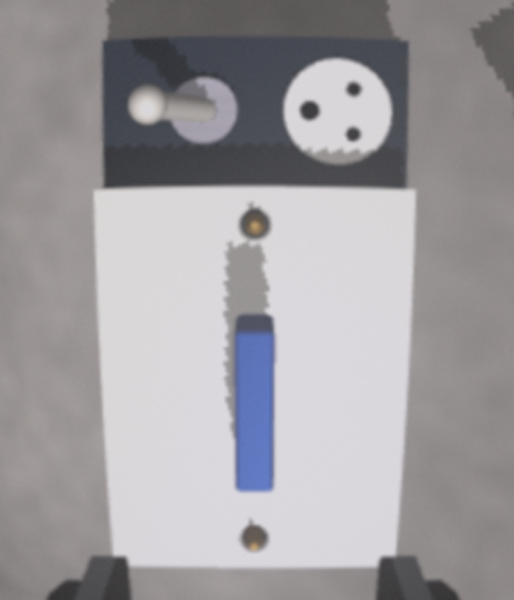

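The lever now leans up-slope, ball at crop (147,104). I'll check the angle and push once more if it's short of full.

Run:
```python
from h import *
from rig import bot
import pickle
st,c=pickle.load(open("w6.pkl","rb"))
o,d=rays(c,(268.6,88.5),tool_T(st)); x=RP.T@(hit(o,d,P(0,0,21.6),RP[:,2])[0]-C); print("ball",x,"full on 37.3")
bot.move_gripper(0,40); bot.move_to(P(-8,-112,90),QP); bot.servo_line(P(-8,-112,32),QP,speed=80,until_force=8)
print(bot.servo_line(P(27,-112,32),QP,speed=25,until_force=20))
s=show(bot,"pushed"); print(RP.T@(s["ee_pos"]-C),RP.T@s["ft_force"])
bot.servo_line(P(-8,-112,32),QP,speed=80); bot.servo_line(P(-8,-112,90),QP,speed=120)
bot.move_to(P(0,0,180),QP); bot.dwell(.2)
im=bot.read_camera("wrist"); st=bot.read_state()
H,S,V=cv2.split(cv2.cvtColor(im["image"],cv2.COLOR_BGR2HSV)); print("diff px",[np.abs(im["image"][60:120,240:330].astype(int)-c["image"][60:120,240:330]).mean()])
from m import measure
measure(st,im,C,YAW,(318,215),(318,230),())
show(bot)
```

```text
ball [  37.21485545 -108.06737415   21.6       ] full on 37.3
True
pushed 41.99 [489.5 256.6 102.6] F [ 8.   1.7 -4.7] w -0.1 gf 4.5
[  18.07914933 -111.92034282   32.0079548 ] [-9.15418933 -1.97031804 -0.92478613]
diff px [np.float64(0.8785802469135803)]
cover C [489.12552506 144.45105833  66.        ] yaw -0.027274568 [120.13286590576172, 155.52438354492188] ref 219.0
handle [ 0.06128693 -0.40174103 37.        ] -0.0053077936 [11.064628601074219, 56.02403259277344]
depth plane [-5.00280651e-04 -5.61000808e-02  6.73163189e+00]
 43.99 [564.7 143.3 228.2] F [-0.3  0.2 -0.6] w 0.2 gf 0.0
```

The toggle is fully on against its stop and the cover is seated, so I'm handing in.

```bash
python3 -c "
from rig import bot
print(bot.finish_job())"
```

```text
the job is handed in; nothing more can be done
None
```

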